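Hold a bayonet cap home on a filler-neck test stand

ROBOT

A 6-joint arm with a two-finger parallel gripper is mounted at the origin on a cart in front of the work surface, level with it; the furniture and walls round the work are solid. World frame = base frame: x ahead of the robot, y to its left, z up, the work surface at z = 0. Lengths are in m, angles in rad, forces in N, time in s.
With the tool pointing down it reaches from about 0.25 to 0.725 m from the base axis. Payload 4 kg.
Tool frame: the origin (TCP) lies midway between the tips of the shut fingers; the grasp point (between the pads) lies 19 mm behind it (bot.grip_point_offset is the distance from the TCP to the grasp point, in m); z points along the fingers, y is the line along which they close (so a half turn about z gives the same grasp; the last joint's range is limited). The gripper opens to 85 mm and grips with 20 to 120 N. Pads are 22 mm wide; open, the fingers measure 114 mm over their backs; the gripper's body (76 mm by 85 mm) begins 54 mm behind the grasp point. The pads swing forward as they close: fully open they stand 13 mm farther back than shut.
Start: joints at [1.349, 0.241, 0.005, 1.335, 0, 1.571], TCP at [0.11, 0.488, 0.231] pointing down, gripper open.
Joint ranges: [-2.72, 2.72], [-1.05, 1.87], [-1.09, 1.28], [-1.99, 2.15], [-1.42, 1.44], [-3.14, 3.14]. Speed limits (rad/s): [2.79, 2.79, 3.14, 3.14, 3.14, 3.14].

INTERFACE

Orientations are given as a unit quaternion [x, y, z, w].
In Python, from workcell import bot gives the robot as it stands.
- The arm moves only by the tool step_arm, never from a script. Its argument "targets" is text: rows parted by semicolons, each of 7 numbers parted by spaces: the opening, from -1 (shut) to 1 (fully open), so that 0 is half open, then the shift along the world's x, y, z normalised to -1 to 1, where 1 is 0.5 m, then the turn, a rotation vector about the world's x, y, z normalised to -1 to 1, where 1 is pi/4 rad. In form: gripper x y z wx wy wz; .... A call has 1 to 10 rows; each row is the pose to reach, as a shift and turn from the pose commanded when the call began; what a row does not reach only later rows make up. A row lasts 1/12 s, in which the tool goes at most 41.7 mm and 7.16 degrees, less where a joint would pass 70% of its speed; a pose out of reach is approached as far as the arm can. A call with a number of a shift or a turn outside -1 to 1 is refused whole. A call with a gripper value outside its range is refused whole. The fingers move at their own pace and stop on an object; the grip force is fixed at half the most. Time passes only in rows, so rows that repeat a pose let the fingers close. It gives the time, the measured TCP pose, the force, the opening and the grip force at its end, in the units of the state.
- bot.get_obs(): the state, without advancing time (a new reading comes with each control period).
- bot.camera(name): name is "side" or "top" or "wrist"; returns the picture (384x512x3 uint8, red, green, blue); there is no depth.
- bot.camera_info(name): a dict with "vertical_fov" (degrees; the focal length in pixels is half the picture's height over the tangent of half this angle, whatever the lens; pixels are square), "cx", "cy" (the principal point, pixels), "D" ([k1, k2, p1, p2, k3] as OpenCV has them; the pictures are not rectified), "pose" (4x4, takes a point from camera to world coordinates). Camera axes: x right, y up, looking along -z (the intrinsics and any distortion apply to the point x, -y, -z); pixel columns grow to the right and rows downward; lengths in m; the calibration is good to about 2 mm. A picture is of the moment at which its call begins: read the wrist's pose just before it. camera_info takes no time and is no camera call; for the wrist camera it gives the pose at the moment of the call.
- bot.job_done(): hands the job in; it is judged then, once.
The state is a dict: "clock": time; "joint_pos": joint angles; "joint_vel": joint speeds; "tau": joint torques, N m; "eef_pos": TCP position; "tool_rot": TCP orientation; "ft_force": force on the tool from outside, world axes, zero at the start; "ft_torque": the same for the moment, N m; "grip_width": finger opening in m; "grasp_force": force on a finger pad.
Only numpy, scipy, OpenCV 4.12 (cv2) and the standard library are available. Lean on these libraries where they do the work, as an engineer would, in place of code of your own. Each camera call takes 0.05 s, during which the arm holds its last target. There are 200 camera calls.

TASK

Pick up the knurled bayonet cap, set it over the sprung neck that stands on the round test base, and turn it under light downward pressure until its hidden keyways drop over the neck's three lugs. Then push the cap fully home against the base and finish while still gripping it and holding it down there against the spring: do not let go. Leave the loose fuel cap, bracket and screwdriver lying near the work where they are.

Things in the scene. Friction and masses are not known exactly. Their poses are not given: they have to be found in the camera images.
- cap: Loose bayonet cap of bare aluminium, about 0.2 kg, 70 mm high, standing upright on the bench at the start. Origin: centre of its underside; z up along its axis. Lower part: a smooth round skirt 58 mm across and 40 mm high, open underneath. Upper part: a knurled round grip 42 mm across, 40 to 70 mm above the underside.
- cap_grip (a point): Centre of the cap's knurled grip, on its axis, 55 mm above the underside and 15 mm below the cap's top; z up. Grip it here from above, fingertips just above the skirt, whose top is 15 mm below this point.
- cap_bore (a point): Centre of the bore in the skirt, on the axis, 18 mm above the underside. The bore is 33 mm in diameter and 36 mm deep, up to a flat ceiling, with three straight keyways 10 mm wide and 8 mm deep, 120 degrees apart, along its whole depth. They are hidden inside; their bearing is not told.
- test_base: Round grey cast base, 110 mm across and 12 mm high, fixed to the bench, with four small bolt heads near its rim. Origin: centre of its underside, on the bench; z up. A round steel neck of 30 mm diameter stands upright in its centre, its tip 56 mm above the bench, tapering to 14 mm diameter over the last 8 mm.
- seat (a point): Centre of the base's flat top, 12 mm above the bench. When the cap is home its underside lies here and point cap_grip is 55 mm above this point.
- lug_ring (a point): Point on the neck's axis at the level of its three lugs while the neck is up (27 mm above the bench). The lugs are round pins 6 mm thick, reaching 21 mm from the axis, 120 degrees apart, at a bearing that varies and is not told. Off the keyways the cap rests on the lugs, underside about 30 mm above the bench; a third of a turn either way always finds them.
- neck (a joint): How far the sprung neck with its lugs is pushed down, m: 0 up, 0.010 at its stop; it never turns. Spring 4 N + 0.8 N per mm. A cap pushed down on the lugs takes the neck down; once keyways meet lugs the neck springs up and the cap can go down. Over its last 8 mm the cap's ceiling pushes the neck: 0.008 when home (about 8 N of push); let go, it rises about 8 mm.
- fuel_cap_mid (a point): Bystander: loose black fuel cap, 68 mm across, 33 mm high, with a bar across its top; this point is its centre, half-way up. To be left alone.
- spare_bracket_mid (a point): Bystander: loose zinc hinge bracket, 80x50x23 mm; this point is its centre, half-way up. To be left alone.
- screwdriver_amber_mid (a point): Bystander: loose screwdriver with amber handle, 165 mm long, 30 mm thick; this point is its centre, half-way up. To be left alone.
Not all that is in view belongs to the job. Of the things that look like the cap, the smaller one is meant. Of the things that look like the test_base, the larger one is meant.

How it is judged:
By the outcome, as a careful person would: the job done as asked, in the order asked, and still so for the second after the job is handed in, while the arm keeps its last pose, push and grip.
It also fails if it takes over 61 s, if anything falls off the work surface, if the arm or the gripper's body presses on something with over 40 N, if the wrist force passes 120 N, or if a joint passes its speed limit or range.

## Working session

There is one attempt and no reset: what is moved stays moved. The work goes in short steps, Python scripts to look and compute and a tool call to move; the robot and the scene stay as the last step left them, time stands still between calls to the robot, and variables do not carry over. Pictures are saved under pics/ and viewed, at most 10 in all, crops included, and the job is handed in when it is done.

Besides the shell and the picture viewer there is one more tool, called after "Emit:" in YAML: its name, and indented under it one key for each argument. step_arm: Moves the arm, as the interface text tells. Scaled input: -1 to 1 covers 0.5 m each way for a shift and pi/4 rad each way for a turn. Its arguments: {"type":"object","properties":{"targets":{"type":"string"}},"required":["targets"]}

```bash
mkdir -p pics; ls; cat > h.py <<'E'
import numpy as np, cv2
from workcell import bot
def K(n):
    i=bot.camera_info(n); f=192/np.tan(np.radians(i["vertical_fov"])/2)
    return np.array([[f,0,i["cx"]],[0,f,i["cy"]],[0,0,1]]),np.array(i["D"],float),np.array(i["pose"])
def ray(n,px,c=None):
    k,D,T=c or K(n)
    p=cv2.undistortPoints(np.array([[px]],float),k,D)[0,0]
    return T[:3,3],T[:3,:3]@np.array([p[0],-p[1],-1])
def onz(n,px,z,c=None):
    o,d=ray(n,px,c); return o+d*(z-o[2])/d[2]
def snap(n,f):
    c=K(n); im=bot.camera(n); cv2.imwrite("pics/"+f,cv2.cvtColor(im,cv2.COLOR_RGB2BGR)); return im,c
E
python3 - <<'E'
from h import *
a,_=snap("top","t0.png");b,_=snap("side","s0.png")
for n in("top","side","wrist"):
    k,D,T=K(n);print(n,k[0,0],k[:2,2],D,T.round(3).tolist())
E
```

```text
pics
top 366.8069331531512 [256.16111524 189.86869515] [-0.04979681  0.          0.          0.          0.        ] [[-0.008, 0.987, -0.16, 0.457], [-1.0, -0.006, 0.009, 0.029], [0.008, 0.16, 0.987, 1.052], [0.0, 0.0, 0.0, 1.0]]
side 404.4234305152473 [256.91064521 191.63875456] [-0.00044697  0.          0.          0.          0.        ] [[-0.997, 0.048, -0.059, 0.568], [-0.075, -0.462, 0.884, 0.979], [0.015, 0.885, 0.465, 0.569], [0.0, 0.0, 0.0, 1.0]]
wrist 314.01083511338123 [254.8018817  194.52641811] [0.01970976 0.         0.         0.         0.        ] [[0.221, -0.942, -0.252, 0.047], [0.975, 0.213, 0.059, 0.502], [-0.002, -0.259, 0.966, 0.373], [0.0, 0.0, 0.0, 1.0]]
```

View pics/t0.png

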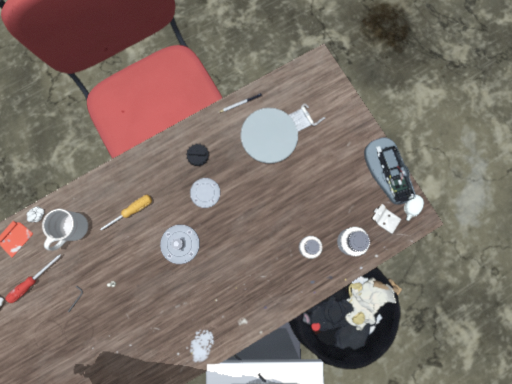

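View pics/s0.png

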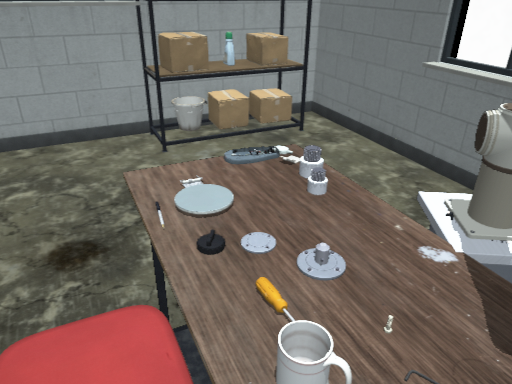

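The top view shows the small cap at about (311,247), the larger lookalike cap at (355,241), and the necked base at (180,244). A neckless plate lies at (205,193), the fuel cap at (197,155), the screwdriver at (130,210) and the bracket at (388,218).

```bash
python3 - <<'E'
from h import *
im=cv2.imread("pics/t0.png");c=K("top")
hsv=cv2.cvtColor(im,cv2.COLOR_BGR2HSV)
m=((hsv[...,1]<60)&(hsv[...,2]>110)).astype(np.uint8)
for (u,v,r,z) in((311,247,18,.04),(180,244,26,.012),(355,241,22,.04)):
    w=np.zeros_like(m);cv2.circle(w,(u,v),r,1,-1)
    cs,_=cv2.findContours(m*w,0,2);k=cv2.convexHull(max(cs,key=cv2.contourArea));e=cv2.fitEllipse(k)
    p=onz("top",e[0],z,c);q=onz("top",(e[0][0]+e[1][1]/2,e[0][1]),z,c)
    print(e,p.round(4),"diam",2*np.linalg.norm(q-p))
# neck tip
cv2.imwrite("pics/crop.png",np.hstack([cv2.resize(im[y-32:y+32,x-32:x+32],(380,380),interpolation=2) for x,y in((311,247),(180,244))]))
o=bot.get_obs();print(o["eef_pos"],o["tool_rot"],o["grip_width"],o["ft_force"],o["clock"])
E
```

```text
((310.9922180175781, 247.0076141357422), (35.61140441894531, 35.64433670043945), 135.79800415039062) [ 0.4617 -0.1291  0.04  ] diam 0.09803509262190996
((180.00344848632812, 243.9909210205078), (51.8123893737793, 51.883705139160156), 126.1036605834961) [0.473  0.2346 0.012 ] diam 0.14598539950774367
((355.2001037597656, 241.55006408691406), (42.43220520019531, 44.01879119873047), 68.97984313964844) [ 0.4752 -0.2518  0.04  ] diam 0.12268142035799268
[0.10986105 0.48720781 0.23048846] [ 1.10677058e-01  9.93855968e-01 -9.43621339e-04 -1.14058934e-04] 0.0852806445628304 [0.22574549 0.18074285 0.05945898] 0.1
```

View pics/crop.png

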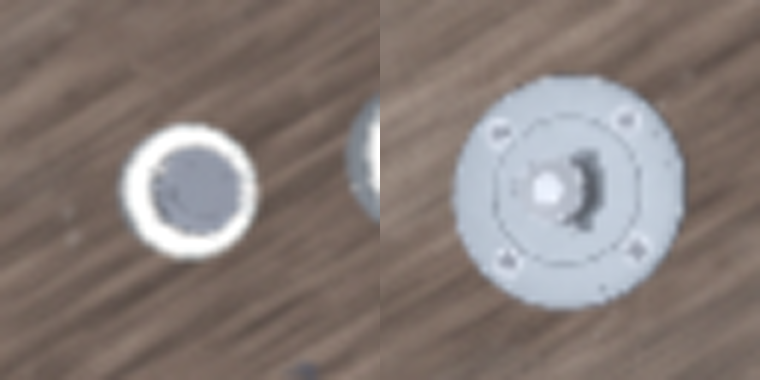

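The cap is near (0.461,-0.128) and the base near (0.473,0.236). I'll move above the cap.

Emit:
step_arm:
  targets: "1 .352 -.616 0 0 0 0;1 .352 -.616 0 0 0 0;1 .352 -.616 0 0 0 0;1 .352 -.616 0 0 0 0;1 .352 -.616 0 0 0 0;1 .352 -.616 0 0 0 0;1 .352 -.616 0 0 0 0;1 .352 -.616 0 0 0 0;1 .352 -.616 0 0 0 0;1 .352 -.616 0 0 0 0"

```text
clock: 0.93
eef_pos: [0.287, 0.1765, 0.2312]
tool_rot: [0.114, 0.993, -0.001, 0.0]
ft_force: [-1.3, 0.0, 0.2]
grip_width: 0.0858
grasp_force: 0.0
```

Emit:
step_arm:
  targets: "1 .352 -.616 -.04 0 0 0;1 .352 -.616 -.04 0 0 0;1 .352 -.616 -.04 0 0 0;1 .352 -.616 -.04 0 0 0;1 .352 -.616 -.04 0 0 0;1 .352 -.616 -.04 0 0 0;1 .352 -.616 -.04 0 0 0;1 .352 -.616 -.04 0 0 0;1 .352 -.616 -.04 0 0 0;1 .352 -.616 -.04 0 0 0"

```text
clock: 1.77
eef_pos: [0.4639, -0.1313, 0.21]
tool_rot: [0.113, 0.994, -0.0, -0.0]
ft_force: [0.2, -0.6, 0.6]
grip_width: 0.0853
grasp_force: 0.0
```

```bash
python3 - <<'E'
from h import *
o=bot.get_obs();print(o["eef_pos"],o["tool_rot"],o["joint_pos"].__repr__(),o["clock"],o["ft_force"])
snap("wrist","w1.png");k,D,T=K("wrist");np.save("w1T.npy",T);print(T.round(4))
E
```

```text
[ 0.46393732 -0.13129435  0.21002441] [ 1.12801570e-01  9.93617467e-01 -3.60583024e-04 -7.74367365e-05] array([-2.75324876e-01,  2.16088834e-01, -8.27933836e-02,  1.27195043e+00,
       -7.36713804e-04, -4.92405099e-02]) 1.7667 [ 0.15854378 -0.58186186  0.62251648]
[[ 2.233e-01 -9.420e-01 -2.504e-01  4.001e-01]
 [ 9.747e-01  2.159e-01  5.720e-02 -1.146e-01]
 [ 2.000e-04 -2.568e-01  9.665e-01  3.524e-01]
 [ 0.000e+00  0.000e+00  0.000e+00  1.000e+00]]
```

View pics/w1.png

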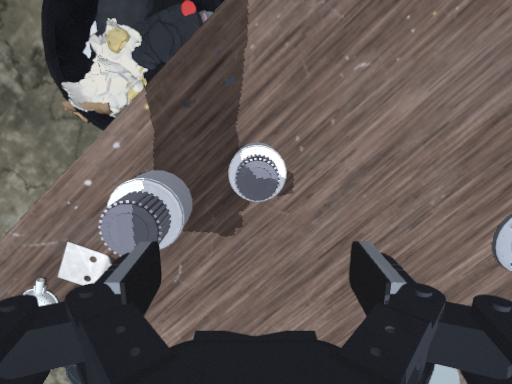

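The wrist view shows the small cap: skirt circle centred near (257,173) and knurl top near (258,179).

```bash
python3 - <<'E'
from h import *
im=cv2.imread("pics/w1.png");c=K("wrist")
g=cv2.cvtColor(im,cv2.COLOR_BGR2GRAY)
m=(g>140).astype(np.uint8);w=np.zeros_like(m);cv2.circle(w,(257,174),36,1,-1)
cs,_=cv2.findContours(m*w,0,2);k=max(cs,key=cv2.contourArea)
print(cv2.minEnclosingCircle(k),cv2.boundingRect(k))
(u,v),r=cv2.minEnclosingCircle(k)
for px,z in(((u,v),.04),((258,179),.07)):
    print(onz("wrist",px,z,c).round(4), "r",np.linalg.norm(onz("wrist",(u+r,v),z,c)-onz("wrist",(u,v),z,c)).round(4))
ct=K("top")
print(onz("top",(310.3,246.7),.04,ct),onz("top",(279+195/5.94-.5,215+190/5.94-.5),.07,ct),onz("top",(179.3,243.8),.012,ct))
E
```

```text
((257.0, 172.1999969482422), 29.08342742919922) (228, 145, 59, 57)
[ 0.4588 -0.1257  0.04  ] r 0.0294
[ 0.4595 -0.1251  0.07  ] r 0.0266
[ 0.46256267 -0.1272705   0.04      ] [ 0.46291883 -0.12538704  0.07      ] [0.47350687 0.23661834 0.012     ]
```

Emit:
step_arm:
  targets: "1 -.006 .008 -.1 0 0 0;1 -.006 .008 -.16 0 0 0;1 -.006 .008 -.2 0 0 0;1 -.006 .008 -.2 0 0 0;1 -.006 .008 -.2 0 0 0;1 -.006 .008 -.2 0 0 0;1 -.006 .008 -.2 0 0 0"

```text
clock: 2.4
eef_pos: [0.4607, -0.1241, 0.1135]
tool_rot: [0.11, 0.994, -0.0, 0.002]
ft_force: [-0.1, -0.2, 0.6]
grip_width: 0.0855
grasp_force: 0.0
```

Emit:
step_arm:
  targets: "1 -.002 -.004 -.06 0 0 0;1 -.002 -.004 -.1 0 0 0;1 -.002 -.004 -.14 0 0 0;1 -.002 -.004 -.151 0 0 0;1 -.002 -.004 -.151 0 0 0;1 -.002 -.004 -.151 0 0 0;1 -.002 -.004 -.151 0 0 0"

```text
clock: 2.98
eef_pos: [0.4596, -0.1266, 0.0375]
tool_rot: [0.111, 0.994, -0.0, 0.002]
ft_force: [0.4, -0.1, 0.3]
grip_width: 0.0853
grasp_force: 0.0
```

Emit:
step_arm:
  targets: "-1 0 0 0 0 0 0;-1 0 0 0 0 0 0;-1 0 0 0 0 0 0;-1 0 0 0 0 0 0;-1 0 0 0 0 0 0;-1 0 0 0 0 0 0;-1 0 0 0 0 0 0;-1 0 0 0 0 0 0;-1 0 0 0 0 0 0;-1 0 0 0 0 0 0"

```text
clock: 3.82
eef_pos: [0.4595, -0.1282, 0.0385]
tool_rot: [0.111, 0.994, -0.002, 0.002]
ft_force: [-4.3, -3.5, 15.1]
grip_width: 0.0405
grasp_force: 61.7
```

Emit:
step_arm:
  targets: "-1 0 0 .02 0 0 0;-1 0 0 .08 0 0 0;-1 0 0 .14 0 0 0;-1 0 0 .2 0 0 0;-1 0 0 .24 0 0 0;-1 0 .08 .24 0 0 0;-1 0 .16 .24 0 0 0;-1 0 .24 .24 0 0 0;-1 0 .3 .24 0 0 0;-1 0 .3 .24 0 0 0"

```text
clock: 4.65
eef_pos: [0.4573, 0.0285, 0.1557]
tool_rot: [0.107, 0.994, 0.001, -0.0]
ft_force: [-0.3, 0.1, -2.6]
grip_width: 0.0408
grasp_force: 63.6
```

Emit:
step_arm:
  targets: "-1 .01 .08 .04 0 0 0;-1 .02 .16 .04 0 0 0;-1 .02 .21 .04 0 0 0;-1 .02 .21 .04 0 0 0;-1 .02 .21 .04 0 0 0;-1 .02 .21 .04 0 0 0"

```text
clock: 5.15
eef_pos: [0.4673, 0.1281, 0.1753]
tool_rot: [0.111, 0.994, -0.001, -0.001]
ft_force: [-0.3, -0.6, -1.8]
grip_width: 0.0405
grasp_force: 64.2
```

```bash
python3 - <<'E'
from h import *
o=bot.get_obs();print(o["eef_pos"],o["tool_rot"],np.round(o["joint_pos"],3),o["clock"],o["ft_force"],o["grip_width"])
snap("wrist","w2.png");print(K("wrist")[2].round(4).tolist())
E
```

```text
[0.46734865 0.12808031 0.17526978] [ 1.10579187e-01  9.93866869e-01 -6.26896870e-04 -7.04780832e-04] [ 2.680e-01  2.440e-01 -1.390e-01  1.189e+00 -1.000e-03  4.900e-01] 5.15 [-0.33653705 -0.55514219 -1.77107462] 0.040509231149466744
[[0.2215, -0.9424, -0.2508, 0.4049], [0.9752, 0.2136, 0.0584, 0.1425], [-0.0014, -0.2575, 0.9663, 0.3176], [0.0, 0.0, 0.0, 1.0]]
```

View pics/w2.png

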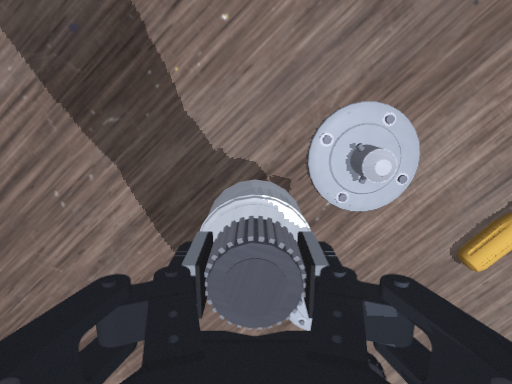

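The held cap's top circle is at about (256,285). The base disc is near (364,156), with its neck tip at about (381,166). I'll measure both and take a closer crop of the lugs.

```bash
python3 - <<'E'
from h import *
im=cv2.imread("pics/w2.png");c=K("wrist")
hsv=cv2.cvtColor(im,cv2.COLOR_BGR2HSV)
m=((hsv[...,1]<55)&(hsv[...,2]>120)).astype(np.uint8);w=np.zeros_like(m);cv2.circle(w,(364,156),64,1,-1)
m=cv2.morphologyEx(m*w,2,np.ones((3,3)))
cs,_=cv2.findContours(m,0,2);k=cv2.convexHull(max(cs,key=cv2.contourArea))
P=np.array([onz("wrist",tuple(map(float,q[0])),.011,c)[:2] for q in k],np.float32)
print("base",cv2.fitEllipse(P),cv2.minEnclosingCircle(P))
cv2.imwrite("pics/m.png",m*255)
for px in((382,166),(383,167)):print("neck tip",onz("wrist",px,.056,c))
for px in((256,286),(206,286),(306,286),(256,330)):print("cap",px,onz("wrist",px,.2075,c))
cv2.imwrite("pics/crop2.png",np.hstack([cv2.resize(im[110:220,310:420],(550,550),interpolation=2)]))
E
```

```text
base ((0.4773278832435608, 0.23918749392032623), (0.11369341611862183, 0.12002117186784744), 122.1566162109375) ((0.47771891951560974, 0.23835322260856628), 0.060171566903591156)
neck tip [0.47222167 0.23620235 0.056     ]
neck tip [0.4732535  0.23691406 0.056     ]
cap (256, 286) [0.46979823 0.12810256 0.2075    ]
cap (206, 286) [0.46545079 0.10896866 0.2075    ]
cap (306, 286) [0.47410424 0.14723395 0.2075    ]
cap (256, 330) [0.48936819 0.12367718 0.2075    ]
```

View pics/crop2.png

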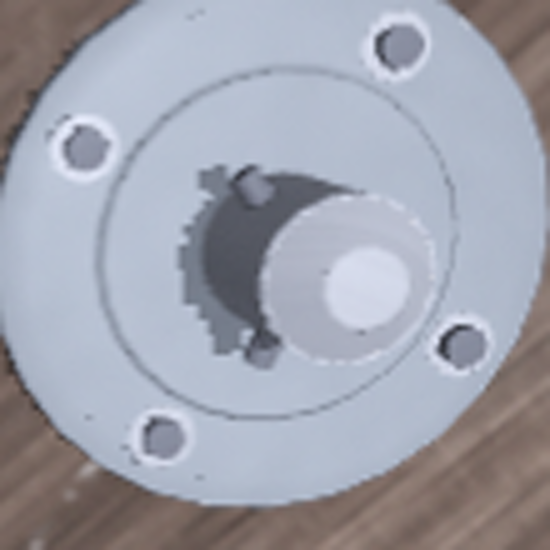

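```bash
python3 - <<'E'
from h import *
im=cv2.imread("pics/w2.png");c=K("wrist");g=cv2.cvtColor(im,cv2.COLOR_BGR2GRAY)
print(g[236:340,256].tolist());print(g[290,196:316].tolist())
cc=lambda x,y:(310+(x+.5)/5-.5,110+(y+.5)/5-.5)
for n,p,z in(("tip",(367,287),.056),("shoulder",(350,280),.048),("groove",(277,243),.012),("lug1",(253,185),.027),("lug2",(263,350),.027)):
    print(n,onz("wrist",cc(*p),z,c).round(4))
# bolts
B=[onz("wrist",cc(*p),.014,c)[:2] for p in((400,47),(83,150),(463,345),(162,437))];print(np.mean(B,0),[np.linalg.norm(b-np.mean(B,0)).round(4) for b in B])
E
```

```text
[57, 58, 59, 57, 56, 56, 62, 77, 95, 94, 89, 89, 89, 89, 90, 92, 92, 93, 93, 91, 90, 89, 68, 85, 86, 86, 86, 87, 87, 86, 86, 87, 87, 87, 87, 87, 87, 88, 89, 86, 88, 88, 86, 88, 88, 88, 87, 86, 87, 87, 87, 86, 86, 86, 87, 86, 85, 85, 84, 84, 84, 85, 87, 86, 86, 86, 86, 85, 87, 86, 84, 85, 83, 85, 86, 86, 86, 86, 85, 86, 87, 87, 87, 86, 87, 88, 87, 88, 88, 89, 87, 89, 109, 123, 118, 113, 116, 119, 120, 99, 45, 34, 32, 28]
[49, 53, 52, 53, 42, 28, 24, 23, 26, 61, 87, 83, 83, 86, 87, 87, 87, 88, 86, 87, 88, 86, 88, 86, 87, 86, 85, 86, 86, 86, 86, 86, 87, 86, 87, 87, 84, 86, 86, 88, 87, 85, 86, 84, 85, 85, 85, 87, 85, 86, 86, 87, 87, 86, 86, 87, 85, 85, 87, 86, 87, 84, 84, 87, 86, 86, 84, 84, 88, 87, 86, 87, 85, 85, 86, 85, 84, 84, 85, 85, 82, 85, 85, 86, 87, 86, 85, 86, 87, 87, 90, 88, 89, 90, 90, 89, 89, 89, 90, 88, 89, 90, 89, 89, 89, 88, 86, 89, 70, 32, 25, 26, 26, 34, 47, 52, 49, 52, 43, 29]
tip [0.4733 0.2369 0.056 ]
shoulder [0.4735 0.2371 0.048 ]
groove [0.4722 0.2368 0.012 ]
lug1 [0.4573 0.2293 0.027 ]
lug2 [0.4885 0.227  0.027 ]
[0.47287172 0.23591039] [np.float64(0.0426), np.float64(0.0429), np.float64(0.0427), np.float64(0.0425)]
```

The neck axis is at (0.473,0.2367), with two independent features agreeing. The held cap's axis is about 4 mm in +x of the TCP, so I'll shift to allow for that.

Emit:
step_arm:
  targets: "-1 .004 .07 0 0 0 0;-1 .004 .14 0 0 0 0;-1 .004 .2 0 0 0 0;-1 .004 .217 0 0 0 0;-1 .004 .217 0 0 0 0;-1 .004 .217 -.05 0 0 0;-1 .004 .217 -.1 0 0 0;-1 .004 .217 -.14 0 0 0;-1 .004 .217 -.14 0 0 0;-1 .004 .217 -.14 0 0 0"

```text
clock: 6.03
eef_pos: [0.4691, 0.2349, 0.1049]
tool_rot: [0.112, 0.994, -0.001, -0.002]
ft_force: [1.3, 0.2, -1.8]
grip_width: 0.0404
grasp_force: 64.4
```

```bash
python3 - <<'E'
from h import *
o=bot.get_obs();print(o["eef_pos"],o["ft_force"])
a,_=snap("wrist","w3.png");b,_=snap("side","s3.png")
b=cv2.resize(b[205:285,270:370],(500,400),interpolation=2)[...,::-1]
cv2.imwrite("pics/c3.png",np.hstack([b,a[130:384,140:400,::-1].copy() if 0 else cv2.resize(a[:,150:370],(229,400))[...,::-1]]))
E
```

```text
[0.46907848 0.23490023 0.10491895] [ 1.29624362  0.1835804  -1.80691619]
```

View pics/c3.png

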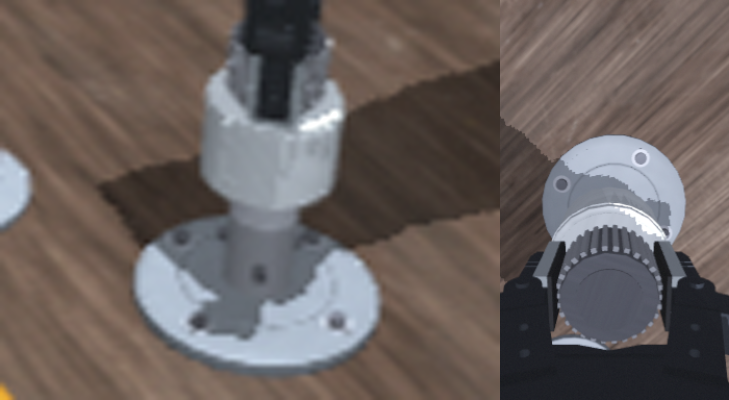

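The side view shows the skirt over the neck, centred within about 1 mm, so I'll lower it.

Emit:
step_arm:
  targets: "-1 0 .003 -.02 0 0 0;-1 0 .003 -.04 0 0 0;-1 0 .003 -.06 0 0 0;-1 0 .003 -.064 0 0 0;-1 0 .003 -.064 0 0 0;-1 0 .003 -.064 0 0 0"

```text
clock: 6.63
eef_pos: [0.4717, 0.2395, 0.0756]
tool_rot: [0.111, 0.994, 0.001, 0.002]
ft_force: [-1.1, 0.4, 8.7]
grip_width: 0.0404
grasp_force: 67.8
```

```bash
python3 - <<'E'
from h import *
o=bot.get_obs();print(o["eef_pos"],o["ft_force"],o["ft_torque"],o["tool_rot"])
a,_=snap("wrist","w4.png");b,_=snap("side","s4.png")
o=bot.get_obs();print(o["eef_pos"],o["ft_force"])
b=cv2.resize(b[205:285,270:370],(500,400),interpolation=2)[...,::-1]
cv2.imwrite("pics/c4.png",np.hstack([b,cv2.resize(a[150:350,190:330],(280,400))[...,::-1]]))
E
```

```text
[0.47169345 0.2394927  0.07556288] [-1.06156719  0.37370546  8.74841782] [-0.33293073  0.18769799  0.07804188] [1.10531885e-01 9.93869932e-01 9.73865831e-04 2.07655319e-03]
[0.47170335 0.23947632 0.07561176] [-0.38479849 -1.3787849   9.14200932]
```

View pics/c4.png

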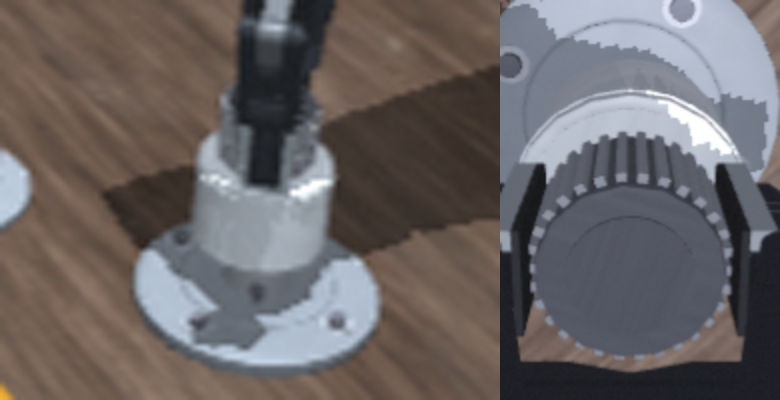

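```bash
python3 - <<'E'
from h import *
k,D,T=K("side")
def pj(p):
    q=T[:3,:3].T@(np.array(p)-T[:3,3]);q=np.array([q[0],-q[1],-q[2]]);r=cv2.projectPoints(q[None],np.zeros(3),np.zeros(3),k,D)[0][0,0]
    return ((r-[270,205])*5).round(0)
N=np.array([.473,.2367])
for b in(87,205,328):
    for z in(.027,.019):print(b,z,pj([*(N+.021*np.array([np.cos(np.radians(b)),np.sin(np.radians(b))])),z]))
for z in(.012,.02,.022,.026,.03,.034,.038,.066):print("skirt front bottom",z,pj([N[0],N[1]+.029,z]),"skirt top front",pj([N[0],N[1]+.029,z+.04]))
E
```

```text
87 0.027 [255. 278.]
87 0.019 [253. 293.]
205 0.027 [295. 240.]
205 0.019 [294. 254.]
328 0.027 [213. 232.]
328 0.019 [211. 246.]
skirt front bottom 0.012 [255. 317.] skirt top front [264. 242.]
skirt front bottom 0.02 [257. 302.] skirt top front [265. 227.]
skirt front bottom 0.022 [257. 299.] skirt top front [266. 223.]
skirt front bottom 0.026 [258. 291.] skirt top front [267. 215.]
skirt front bottom 0.03 [259. 284.] skirt top front [267. 208.]
skirt front bottom 0.034 [260. 276.] skirt top front [268. 200.]
skirt front bottom 0.038 [261. 269.] skirt top front [269. 192.]
skirt front bottom 0.066 [267. 215.] skirt top front [275. 136.]
```

The cap's rim has caught on the neck's taper about 2–3 mm off in +x+y, and the neck is pushed down about 9 mm. I'll lift slightly, correct and lower again.

Emit:
step_arm:
  targets: "-1 0 0 .025 0 0 0;-1 0 0 .025 0 0 0;-1 -.004 -.005 .025 0 0 0;-1 -.004 -.005 .025 0 0 0;-1 -.004 -.005 .025 0 0 0;-1 -.004 -.005 .025 0 0 0"

```text
clock: 7.23
eef_pos: [0.4674, 0.2358, 0.0857]
tool_rot: [0.111, 0.994, -0.0, -0.001]
ft_force: [-0.2, -0.4, 1.9]
grip_width: 0.0405
grasp_force: 65.5
```

```bash
python3 - <<'E'
from h import *
print(onz("wrist",(255,285),.1075))
o=bot.get_obs();print(o["eef_pos"],o["ft_force"],o["ft_torque"],np.round(o["joint_pos"],2))
E
```

```text
[0.47534038 0.23463837 0.1075    ]
[0.46738563 0.23584886 0.08572708] [-0.24308555 -0.38043323  1.87235889] [-0.14889173  0.14190913  0.07104614] [ 0.47  0.4  -0.17  1.   -0.    0.69]
```

Emit:
step_arm:
  targets: "-1 0 0 -.01 0 0 0;-1 0 0 -.02 0 0 0;-1 0 0 -.027 0 0 0;-1 0 0 -.027 0 0 0;-1 0 0 -.027 0 0 0"

```text
clock: 7.65
eef_pos: [0.4682, 0.2367, 0.0719]
tool_rot: [0.111, 0.994, 0.0, -0.0]
ft_force: [3.6, 1.8, -4.4]
grip_width: 0.0407
grasp_force: 64.2
```

Emit:
step_arm:
  targets: "-1 .002 .001 0 0 0 0;-1 .002 .001 0 0 0 0;-1 .002 .001 0 0 0 0"

```text
clock: 7.9
eef_pos: [0.4686, 0.2366, 0.0724]
tool_rot: [0.111, 0.994, -0.0, -0.001]
ft_force: [0.6, 1.4, -2.5]
grip_width: 0.0407
grasp_force: 64.7
```

Emit:
step_arm:
  targets: "-1 0 0 -.006 0 0 0;-1 0 0 -.012 0 0 0;-1 0 0 -.012 0 0 0;-1 0 0 -.012 0 0 0"

```text
clock: 8.23
eef_pos: [0.4689, 0.2365, 0.0671]
tool_rot: [0.111, 0.994, -0.0, 0.0]
ft_force: [-0.3, -0.7, 3.0]
grip_width: 0.0402
grasp_force: 65.5
```

Clean contact on the lugs with little side force. I'll press about 4 mm and turn about the cap's axis.

Emit:
step_arm:
  targets: "-1 0 0 -.004 0 0 0;-1 0 0 -.008 0 0 0;-1 0 0 -.008 0 0 0;-1 0 0 -.008 0 0 0;-1 0 -.001 -.008 0 0 .11;-1 0 -.001 -.008 0 0 .22;-1 0 -.002 -.008 0 0 .33;-1 .001 -.003 -.008 0 0 .44;-1 .001 -.003 -.008 0 0 .44;-1 .001 -.003 -.008 0 0 .44"

```text
clock: 9.07
eef_pos: [0.4704, 0.2359, 0.0634]
tool_rot: [-0.061, 0.998, 0.001, 0.001]
ft_force: [0.4, -0.2, 5.2]
grip_width: 0.0402
grasp_force: 66.2
```

```bash
python3 - <<'E'
from h import *
o=bot.get_obs();print(o["eef_pos"],o["ft_force"],o["ft_torque"],np.round(o["joint_pos"],3))
E
```

```text
[0.47042203 0.23590413 0.06342544] [ 0.41061493 -0.22703087  5.19582683] [ 0.15709754 -0.1307681   0.07891081] [ 0.465  0.424 -0.2    0.945  0.     0.343]
```

Emit:
step_arm:
  targets: "-1 .0004 -.0006 0 0 0 .11;-1 .0008 -.0012 0 0 0 .22;-1 .0012 -.0018 0 0 0 .33;-1 .0016 -.0023 0 0 0 .44;-1 .002 -.0029 0 0 0 .55;-1 .0024 -.0034 0 0 0 .66;-1 .0024 -.0034 0 0 0 .66;-1 .0024 -.0034 0 0 0 .66"

```text
clock: 9.73
eef_pos: [0.4707, 0.2341, 0.0624]
tool_rot: [-0.314, 0.949, 0.0, 0.0]
ft_force: [1.1, 1.7, -0.9]
grip_width: 0.0407
grasp_force: 64.7
```

The vertical force dropped to about zero, so the keyways look to have met the lugs. I'll lower gently to check.

Emit:
step_arm:
  targets: "-1 0 0 -.004 0 0 0;-1 0 0 -.008 0 0 0;-1 0 0 -.008 0 0 0;-1 0 0 -.008 0 0 0"

```text
clock: 10.07
eef_pos: [0.4708, 0.2341, 0.059]
tool_rot: [-0.315, 0.949, 0.001, 0.0]
ft_force: [-0.9, 3.2, 3.3]
grip_width: 0.0407
grasp_force: 65.5
```

```bash
python3 - <<'E'
from h import *
o=bot.get_obs();print(o["eef_pos"],o["ft_force"],o["ft_torque"],np.round(o["joint_pos"],3),o["tool_rot"])
E
```

```text
[0.47075778 0.23408625 0.05899724] [-0.91590649  3.18439684  3.25824259] [0.83990377 0.09169583 0.15430335] [ 0.461  0.429 -0.204  0.936  0.001 -0.181] [-3.15401938e-01  9.48958006e-01  5.10839738e-04  2.44200390e-04]
```

Emit:
step_arm:
  targets: "-1 0 .002 0 0 0 0;-1 0 .002 0 0 0 0;-1 0 .002 0 0 0 0"

```text
clock: 10.32
eef_pos: [0.4705, 0.2346, 0.0586]
tool_rot: [-0.315, 0.949, 0.0, -0.0]
ft_force: [-0.4, 2.8, 1.5]
grip_width: 0.0405
grasp_force: 65.1
```

Emit:
step_arm:
  targets: "-1 0 0 -.004 0 0 0;-1 0 0 -.008 0 0 0;-1 0 0 -.008 0 0 0;-1 0 0 -.008 0 0 0"

```text
clock: 10.65
eef_pos: [0.4706, 0.2346, 0.0548]
tool_rot: [-0.316, 0.949, 0.0, -0.0]
ft_force: [-1.6, 3.1, 3.8]
grip_width: 0.0403
grasp_force: 65.9
```

Emit:
step_arm:
  targets: "-1 0 0 -.004 0 0 0;-1 0 0 -.008 0 0 0;-1 0 0 -.008 0 0 0;-1 0 0 -.008 0 0 0"

```text
clock: 10.98
eef_pos: [0.4706, 0.2346, 0.0512]
tool_rot: [-0.316, 0.949, 0.0, 0.0]
ft_force: [-3.0, 2.0, 6.8]
grip_width: 0.0408
grasp_force: 66.6
```

Emit:
step_arm:
  targets: "-1 0 0 -.004 0 0 0;-1 0 0 -.006 0 0 0;-1 0 0 -.006 0 0 0;-1 0 0 -.006 0 0 0"

```text
clock: 11.32
eef_pos: [0.4706, 0.2347, 0.0505]
tool_rot: [-0.316, 0.949, 0.0, 0.001]
ft_force: [-6.1, -0.1, 21.9]
grip_width: 0.0406
grasp_force: 70.9
```

```bash
python3 - <<'E'
from h import *
b,_=snap("side","s5.png");a,_=snap("wrist","w5.png")
o=bot.get_obs();print(o["eef_pos"],o["ft_force"],o["ft_torque"])
b=cv2.resize(b[205:285,270:370],(500,400),interpolation=2)[...,::-1]
cv2.imwrite("pics/c5.png",np.hstack([b,cv2.resize(a[100:350,190:330],(224,400))[...,::-1]]))
E
```

```text
[0.47061966 0.23465788 0.05051309] [-7.72079191 -0.52446572 20.17912891] [0.14571811 1.47121276 0.12884366]
```

View pics/c5.png

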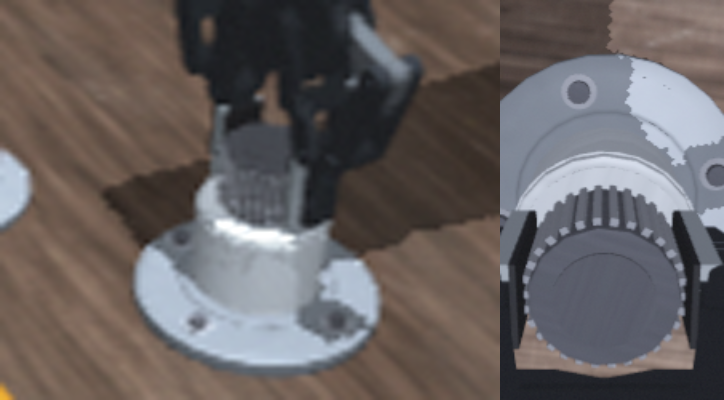

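The skirt's front bottom edge is at row 316 of the crop, which matches the predicted seat height of 12 mm, and there is 22 N of hard contact. I'll hold briefly, check again, then hand in.

Emit:
step_arm:
  targets: "-1 0 0 0 0 0 0;-1 0 0 0 0 0 0;-1 0 0 0 0 0 0;-1 0 0 0 0 0 0;-1 0 0 0 0 0 0;-1 0 0 0 0 0 0;-1 0 0 0 0 0 0;-1 0 0 0 0 0 0"

```text
clock: 12.08
eef_pos: [0.4707, 0.2347, 0.0505]
tool_rot: [-0.316, 0.949, 0.0, 0.001]
ft_force: [-6.7, 0.8, 20.9]
grip_width: 0.0402
grasp_force: 70.9
```

```bash
python3 -c "
from workcell import bot
print(bot.job_done())"
```

```text
the job is handed in; nothing more can be done
None
```

The cap is fully home on the base with its keyways over the three lugs; I handed the job in at 12.1 s with the cap still gripped and held down at about 21 N, and the bystanders were not approached.

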